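Square up the pot-stand plates and hold them against the sprung stop

TASK

Three thin wooden plates for a pot stand lie crooked on the little jig and I am about to screw them together. Tap the stack from the side until all three edges are flush against the side rail, then push it from the robot's side square against the sprung stop until the pointer is in the green part of the gauge, never into the red, and finish holding it there with a steady push, all edges flush, so that I can drive the screws. Do not push on the stop itself, and leave the bowl, the cup, the canister and the saucepan where they are.

Things in the scene. Friction and masses are not known exactly. Their poses are not given: they have to be found in the camera images.
- jig: Fixed plywood assembly jig. Axes: x from the open side (facing the robot) towards the sprung stop, y towards the side rail, z up. Origin on the ledge surface (z = 0), under the centre of a plate lying flush with both the side rail and the unpressed stop: a plate flush with the side rail has y = 0 here. Spring housing: x 110 to 132 mm, y -69 to +69 mm, 34 mm high.
- runners (a point): Point on the ledge at jig x = -75, y = 0 mm, between the near ends of the two runners that carry the plates: 10 mm high, 12 mm wide, centred at y = -36 and +36 mm, x -75 to +60 mm. Between (60 mm free) and outside them is only bare ledge, so closed fingertips can reach below the plates at the middle of the near edge and at the free -y edge.
- rail_face (a point): Point on the inner face of the fixed side rail, at jig x = 0, y = +55 mm, 15 mm above the ledge. The rail runs along jig x from -60 to +125 mm, is 30 mm high and 14 mm thick. Its axes are the jig's.
- gauge_green (a point): Middle of the green part of the gauge, a flat strip 34 mm wide along jig x, top 39 mm above the ledge; at jig x = 85, y = 0 mm. White from x = 62 to 80 mm, green 80 to 90, yellow 90 to 97, red beyond. The stop's black pointer moves above it; its tip is at x = 70 mm when unpressed.
- stop (a joint): Travel in m of the sprung stop, an aluminium bar (104 mm in y, 12 mm thick, top 34 mm above the ledge) sliding along jig +x: 0 unpressed, at most 0.035. Spring without preload, 500 N per m, nearly frictionless; pointer in the green at 0.010 to 0.020 (5 to 10 N), in the red from 0.027. The pointer's tip is 25 mm beyond the stop's face.
- stop_face (a point): Middle of the stop's face that the plates meet (normal to the jig's x), 22 mm above the ledge; moves with the stop; at x = +45 mm in the jig frame when unpressed. Its axes are the jig's.
- plate1: Lowest plate, dark wood, with four dark screw holes near its corners, 90 (x) x 110 (y) x 8 mm thick, about 60 g, slippery lacquer (friction about 0.25), loose; origin at the centre of its underside, z up. Its underside is 10 mm above the ledge, on the runners. All three start 9 to 26 mm short of the unpressed stop, 8 to 22 mm short of the side rail, turned up to 0.12 rad.
- plate2: Middle plate, light wood, with four dark screw holes near its corners, 90 (x) x 110 (y) x 8 mm thick, about 60 g, slippery lacquer (friction about 0.25), loose; origin at the centre of its underside, z up. Underside 18 mm above the ledge.
- plate3: Top plate, medium brown wood, with four dark screw holes near its corners, 90 (x) x 110 (y) x 8 mm thick, about 60 g, slippery lacquer (friction about 0.25), loose; origin at the centre of its underside, z up. Underside 26 mm above the ledge, so the stack's top is at 34 mm.
- bowl: Bystander: white ceramic bowl, 130 mm across, 60 mm high; origin under its centre.
- cup: Bystander: red plastic cup, 74 mm across, 95 mm high; origin under its centre.
- canister: Bystander: squat steel canister with its screw lid closed, 110 mm across, 95 mm high; origin under its centre.
- saucepan: Bystander: small aluminium saucepan, 140 mm across, 65 mm high, black handle reaching 198 mm from its axis along its -y, top of handle 59 mm high; origin under the pan's centre.

How it is judged:
By the outcome, as a careful person would: the job done as asked, in the order asked, and still so for the second after the job is handed in, while the arm keeps its last pose, push and grip.
It also fails if it takes over 58 s, if anything falls off the work surface, if the arm or the gripper's body presses on something with over 40 N, if the wrist force passes 120 N, or if a joint passes its speed limit or range.

ROBOT

A 6-joint arm with a two-finger parallel gripper is mounted at the origin on the work surface. World frame = base frame: x ahead of the robot, y to its left, z up, the work surface at z = 0. Lengths are in m, angles in rad, forces in N, time in s.
With the tool pointing down it reaches from about 0.3 to 0.75 m from the base axis. Payload 8.5 kg.
Tool frame: the origin (TCP) lies at the very end of the fingers, on their centre line; the grasp point (between the pads) lies arm.grasp_offset behind it (arm.grasp_offset is the distance from the TCP to the grasp point, in m); x points along the fingers, z is the direction in which the jaws open and shut, and the axes are right-handed (so a half turn about x gives the same grasp; the last joint's range is limited). The gripper opens to 85 mm and grips with 20 to 120 N. Pads are 22 mm wide; open, the fingers measure 114 mm over their backs; the gripper's body (76 mm by 85 mm) begins 54 mm behind the grasp point. The pads swing forward as they close: fully open they stand 13 mm farther back than shut.
Start: joints at [1.018, 0.381, 1.297, -0, 1.464, -0.215], TCP at [0.182, 0.519, 0.231] pointing down, gripper open.
Joint ranges: [-3.11, 3.11], [-0.89, 2.33], [0.22, 2.48], [-1.42, 4.56], [0.17, 2.85], [-2.88, 2.88]. Speed limits (rad/s): [2.39, 2.39, 3.14, 3.14, 3.14, 3.14].

INTERFACE

Orientations are given as a unit quaternion [w, x, y, z].
In Python, from cell import arm, snapshot, order, look_for, outline_of gives the robot as it stands. The module is installed in compiled form; this text tells all that it offers.
- The arm moves only by the shell command python3 -m jog 'ROWS'. ROWS is JSON, a list of rows, each a list of 7 numbers: the shift along the tool's x, y, z scaled (see below), then the turn, a rotation vector about the tool's x, y, z scaled (see below), then the gripper's target within -1 to 1 (fully open at 1, half-way at 0, shut at -1). A call has 1 to 8 rows; each row shifts and turns the commanded pose from where the row before left it, along the tool's axes as they then stand; what a row does not reach is not made up. The controller multiplies each number of a shift by 0.02 m and each number of a turn by 4 degrees. A row lasts 1/12 s, in which the tool goes at most 41.7 mm and 7.16 degrees, less where a joint would pass 70% of its speed; a pose out of reach is approached as far as the arm can. A call with a number of a shift or a turn outside -1 to 1 is refused whole. A call with a gripper value outside its range is refused whole. The fingers move at their own pace and stop on an object; the grip force is fixed at half the most. Time passes only in rows, so rows that do not move let the fingers close. It gives the time, the measured TCP pose, the force and the opening at its end, in the units of the state.
- arm.read_state(): the state, without advancing time (a new reading comes with each control period).
- snapshot(name): name is "scene" or "top" or "wrist"; returns a dict with "pixels" (420x560x3 uint8, red, green, blue), "intrinsics" (3x3 intrinsics, pixels), "k1" (the pictures are not rectified: a ray, as slopes to the right and down, at radius r is drawn at 1 + k1 r^2 times it, then the intrinsics apply), "pose" (4x4, takes a point from camera to world coordinates). Camera axes: x right, y down, z forward; pixel columns grow to the right and rows downward; lengths in m; the calibration is good to about 2 mm. A picture is of the moment at which its call begins. There is no depth.
- order.sign_off(): hands the job in, once; it reports no verdict.
Trained networks look in the newest picture that a camera, given by its name, has taken for a name from the list of things; names that differ only in an ending like _2 or _b are one class to them, and where a whole thing is asked for, a point or a joint stands for the part that bears it (a point fixed in the world has none). Each returns a list of dicts, best first, with "confidence" (0 to 1); they miss things now and then, are a little off and sometimes report something else, mostly with a low value. They report only what shows in the picture. A call takes as long as a camera call.
- look_for(camera, thing): "location" ([x, y, z] in m, in world coordinates, good to about 4 mm: the middle of the surface that is visible of it).
- outline_of(camera, thing): "region" (420x560 bool, what is visible of it).
The state is a dict: "time": time; "qpos": joint angles; "qvel": joint speeds; "effort": joint torques, N m; "tool_pos": TCP position; "ee_rot": TCP orientation; "ft_force": force on the tool from outside, world axes, zero at the start; "moment": the same for the moment, N m; "opening": finger opening in m.
Only numpy, scipy, OpenCV 4.12 (cv2) and the standard library are available. Lean on these libraries where they do the work, as an engineer would, in place of code of your own. Each camera call takes 0.05 s, during which the arm holds its last target. There are 200 camera calls.

## Working session

There is one attempt and no reset: what is moved stays moved. The work goes in short steps, Python scripts to look and compute and a shell command to move; the robot and the scene stay as the last step left them, time stands still between calls to the robot, and variables do not carry over. Pictures are saved under pics/ and viewed, about 8 in all and at most 12, crops included, and the job is handed in when it is done.

```bash
mkdir -p pics
cat > h.py <<'E'
import numpy as np, cv2
from cell import arm, snapshot, order, look_for, outline_of
from scipy.spatial.transform import Rotation as R
def save(s,n,crop=None,scale=1):
    im=s["pixels"][:,:,::-1]
    if crop: im=im[crop[1]:crop[3],crop[0]:crop[2]]
    cv2.imwrite("pics/"+n,cv2.resize(im,None,fx=scale,fy=scale,interpolation=cv2.INTER_CUBIC))
def ray(s,u,v):
    K=s["intrinsics"]; d=np.array([(u-K[0,2])/K[0,0],(v-K[1,2])/K[1,1]]); x=d.copy()
    for _ in range(20): x=d/(1+s["k1"]*(x@x))
    return s["pose"][:3,:3]@np.r_[x,1],s["pose"][:3,3]
def atz(s,u,v,z):
    d,o=ray(s,u,v); return o+d*(z-o[2])/d[2]
def proj(s,p):
    c=np.linalg.inv(s["pose"])@np.r_[p,1]; x=c[:2]/c[2]; x=x*(1+s["k1"]*(x@x))
    return (s["intrinsics"]@np.r_[x,1])[:2]
def st():
    s=arm.read_state(); w=s["ee_rot"]; r=R.from_quat(np.r_[w[1:],w[0]])
    return s,r.as_matrix()
E
python3 - <<'E'
from h import *
np.set_printoptions(precision=4,suppress=True)
s,M=st(); print(s["time"],s["tool_pos"],s["ft_force"],s["opening"],arm.grasp_offset); print(M)
for c in ("top","scene"):
    S=snapshot(c); save(S,c+"0.png",scale=1.4); print(c,S["pose"],S["intrinsics"],S["k1"])
    for t in ("jig","runners","rail_face","gauge_green","stop_face","plate1","plate2","plate3","bowl","cup","canister","saucepan"):
        r=look_for(c,t); print(t,[(np.round(q["location"],3),round(q["confidence"],2)) for q in r[:2]])
print(arm.read_state()["time"])
E
```

```text
0.0 [0.1821 0.5187 0.2307] [ 0.6498 -0.8189  0.1331] 0.08541856303376484 0.0187
[[-0.0008 -0.9435  0.3314]
 [-0.0013  0.3314  0.9435]
 [-1.      0.0003 -0.0014]]
top [[ 0.0098 -0.9917  0.1285  0.4201]
 [-1.     -0.0096  0.0023 -0.0118]
 [-0.0011 -0.1286 -0.9917  1.0315]
 [ 0.      0.      0.      1.    ]] [[428.3526   0.     280.147 ]
 [  0.     428.3526 214.1228]
 [  0.       0.       1.    ]] -0.05151508990629348
jig [(array([ 0.67 , -0.053,  0.03 ]), 0.86)]
runners [(array([ 0.668, -0.055,  0.031]), 0.94)]
rail_face [(array([ 0.672, -0.052,  0.031]), 0.69)]
gauge_green [(array([ 0.669, -0.057,  0.031]), 0.77)]
stop_face [(array([ 0.638, -0.053,  0.034]), 0.58)]
plate1 [(array([ 0.571, -0.05 ,  0.034]), 0.8), (array([0.585, 0.007, 0.017]), 0.65)]
plate2 [(array([ 0.571, -0.05 ,  0.034]), 0.8), (array([0.585, 0.007, 0.017]), 0.65)]
plate3 [(array([ 0.571, -0.05 ,  0.034]), 0.8), (array([0.585, 0.007, 0.017]), 0.65)]
bowl [(array([0.665, 0.388, 0.027]), 0.91)]
cup [(array([ 0.637, -0.052,  0.033]), 0.62), (array([ 0.459, -0.386,  0.055]), 0.6)]
canister [(array([0.415, 0.383, 0.096])
[... 418 characters left out ...]
ay([ 0.679, -0.402,  0.031]), 0.69), (array([ 0.676, -0.063,  0.028]), 0.64)]
rail_face [(array([ 0.675, -0.068,  0.028]), 0.57)]
gauge_green [(array([ 0.675, -0.062,  0.025]), 0.87)]
stop_face [(array([ 0.64 , -0.074,  0.038]), 0.73), (array([ 0.675, -0.063,  0.027]), 0.21)]
plate1 [(array([ 0.576, -0.056,  0.029]), 0.94), (array([ 0.571, -0.098,  0.02 ]), 0.62)]
plate2 [(array([ 0.576, -0.056,  0.029]), 0.94), (array([ 0.571, -0.098,  0.02 ]), 0.62)]
plate3 [(array([ 0.576, -0.056,  0.029]), 0.94), (array([ 0.571, -0.098,  0.02 ]), 0.62)]
bowl [(array([0.648, 0.401, 0.039]), 0.81)]
cup []
canister [(array([0.431, 0.36 , 0.071]), 0.92)]
saucepan [(array([ 0.68 , -0.398,  0.029]), 0.78)]
1.3
```

View pics/top0.png

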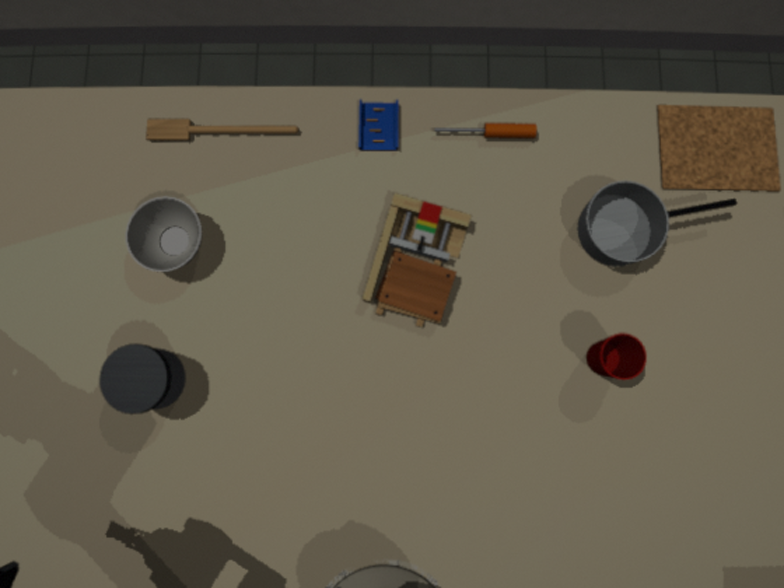

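View pics/scene0.png

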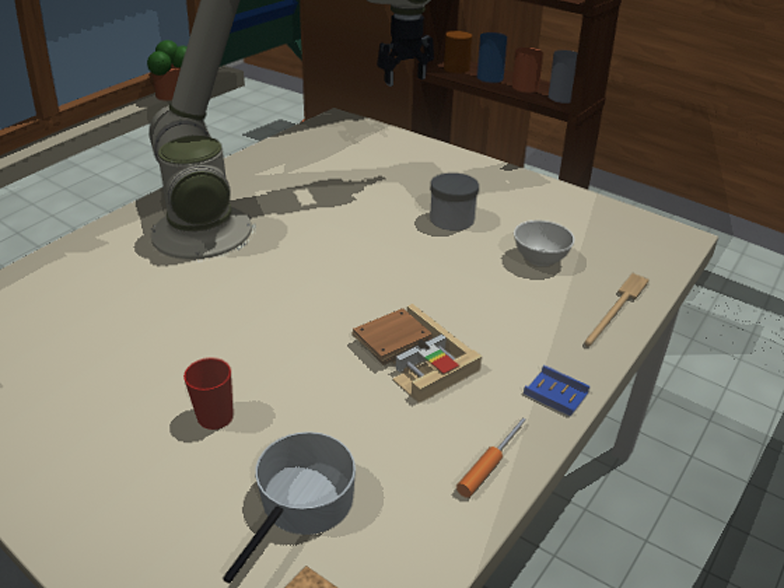

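Top: the jig is at about (420,260) in the 1.4x picture, rail on its left, turned about -15°, stop ahead at (425,248); bystanders are far off. Scene view agrees. I'll zoom in on the jig for its pose.

Run:
```python
from h import *
S=snapshot("top"); save(S,"crop1.png",(250,130,350,240),5.4)
```

```text
(no output)
```

View pics/crop1.png

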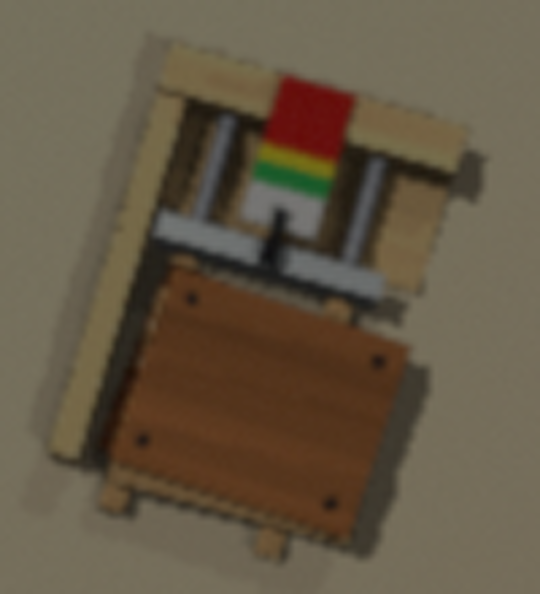

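Crop: stop bar from (155,225) to (385,290), plate corners about (170,270),(410,345),(350,540),(108,462), rail inner top edge (185,95)–(85,458), housing far corners (172,42),(470,125).

Run:
```python
from h import *
np.set_printoptions(precision=4,suppress=True)
S=snapshot("top")
f=lambda u,v,z: atz(S,250+u/5.4-.4,130+v/5.4-.4,z)
for h in (0,0.02):
    a,b=f(172,42,.034+h),f(470,125,.034+h); r1,r2=f(185,95,.03+h),f(85,458,.03+h)
    print(h,"house",a,b,np.linalg.norm(a-b),np.arctan2(*(a-b)[[1,0]])-np.pi/2,"rail",r1,r2,np.linalg.norm(r1-r2),np.arctan2(*(r1-r2)[[1,0]]))
    P=[f(*q,.034+h) for q in((170,270),(410,345),(350,540),(108,462))]
    print(P,[np.linalg.norm(P[i]-P[i-1]) for i in range(4)])
    s1,s2=f(155,225,.034+h),f(385,290,.034+h);print("stop",s1,s2,np.linalg.norm(s1-s2))
    th=-.262; Rj=np.array([[np.cos(th),-np.sin(th)],[np.sin(th),np.cos(th)]])
    print("origin from house",(a+b)[:2]/2-Rj@[.132,0],"from rail end", r2[:2]-Rj@[-.06,.055], "green",f(292,177,.039+h)[:2]-Rj@[.085,0])
s,M=st(); W=snapshot("wrist"); print(M.T@(W["pose"][:3,3]-s["tool_pos"]),M.T@W["pose"][:3,:3],W["intrinsics"][0,0])
```

```text
0 house [ 0.7357 -0.0108  0.034 ] [ 0.699  -0.1434  0.034 ] 0.13762171451192656 -0.2701515294425596 rail [ 0.7126 -0.0168  0.03  ] [0.5488 0.0255 0.03  ] 0.16908207254372526 -0.2525629889928115
[array([ 0.632 , -0.0109,  0.034 ]), array([ 0.5996, -0.1163,  0.034 ]), array([ 0.5136, -0.0899,  0.034 ]), array([0.5467, 0.0153, 0.034 ])] [np.float64(0.08924876446579877), np.float64(0.11026735175551418), np.float64(0.08988123702070466), np.float64(0.11026520128948607)]
stop [ 0.6522 -0.0041  0.034 ] [ 0.624  -0.1054  0.034 ] 0.10516049773138673
origin from house [ 0.5899 -0.0429] from rail end [ 0.5926 -0.0432] green [ 0.5911 -0.0421]
0.02 house [ 0.7294 -0.0108  0.054 ] [ 0.6934 -0.1408  0.054 ] 0.13486231660493916 -0.27015152944255916 rail [ 0.7067 -0.0167  0.05  ] [0.5463 0.0247 0.05  ] 0.16570541638776587 -0.2525629889928116
[array([ 0.6278, -0.0109,  0.054 ]), array([ 0.596 , -0.1142,  0.054 ]), array([ 0.5118, -0.0884,  0.054 ]), array([0.5441, 0.0147, 0.054 ])] [np.float64(0.0874592732162417), np.float64(0.1080564252260613), np.float64(0.08807906431713129), np.float64(0.10805431787816669)]
stop [ 0.6475 -0.0042  0.054 ] [ 0.6199 -0.1035  0.054 ] 0.1030519666876713
origin from house [ 0.5839 -0.0416] from rail end [ 0.59  -0.044] green [ 0.586  -0.0411]
[-0.1419  0.0781  0.0004] [[-0.0002 -0.3065  0.9519]
 [ 0.0001 -0.9519 -0.3065]
 [ 1.     -0.      0.0002]] 342.35524684722935
```

The ledge is at z≈0 (the sizes come out right), with the jig origin at about (0.591, -0.043) and yaw about -0.262. Next I move above the free side with the gripper shut, then turn the tool.

```bash
R='[0,-1,-0.9,0,0,0,-1]'
python3 -m jog '[[0,-0.5,-0.45,0,0,0,-1],[0,-1,-0.9,0,0,0,-1],[0,-1,-0.9,0,0,0,-1],[0,-1,-0.9,0,0,0,-1],[0,-1,-0.9,0,0,0,-1],[0,-1,-0.9,0,0,0,-1],[0,-1,-0.9,0,0,0,-1],[0,-1,-0.9,0,0,0,-1]]'
python3 -m jog '[[0,-1,-0.9,0,0,0,-1],[0,-1,-0.9,0,0,0,-1],[0,-1,-0.9,0,0,0,-1],[0,-1,-0.9,0,0,0,-1],[0,-1,-0.9,0,0,0,-1],[0,-1,-0.9,0,0,0,-1],[0,-1,-0.9,0,0,0,-1],[0,-1,-0.9,0,0,0,-1]]'
python3 -m jog '[[0,-1,-0.9,0,0,0,-1],[0,-1,-0.9,0,0,0,-1],[0,-1,-0.9,0,0,0,-1],[0,-1,-0.9,0,0,0,-1],[0,-1,-0.9,0,0,0,-1],[0,-1,-0.9,0,0,0,-1],[0,-1,-0.9,0,0,0,-1],[0,-1,-0.9,0,0,0,-1]]'
python3 -m jog '[[0,-1,-0.9,0,0,0,-1],[0,-1,-0.9,0,0,0,-1],[0,-1,-0.9,0,0,0,-1],[0,-1,-0.9,0,0,0,-1],[0,-0.5,-0.45,0,0,0,-1]]'
python3 -m jog '[[0,0,0,-1,0,0,-1],[0,0,0,-1,0,0,-1],[0,0,0,-1,0,0,-1],[0,0,0,-1,0,0,-1],[0,0,0,-1,0,0,-1],[0,0,0,-1,0,0,-1],[0,0,0,-1,0,0,-1],[0,0,0,-1,0,0,-1]]'
python3 -m jog '[[0,0,0,-1,0,0,-1],[0,0,0,-1,0,0,-1],[0,0,0,-1,0,0,-1],[0,0,0,-1,0,0,-1],[0,0,0,-1,0,0,-1],[0,0,0,-1,0,0,-1],[0,0,0,-1,0,0,-1],[0,0,0,-1,0,0,-1]]'
python3 -m jog '[[0,0,0,-1,0,0,-1],[0,0,0,-1,0,0,-1],[0,0,0,-1,0,0,-1],[0,0,0,-1,0,0,-1],[0,0,0,-1,0,0,-1],[0,0,0,-1,0,0,-1],[0,0,0,-1,0,0,-1],[0,0,0,-0.6,0,0,-1]]'
python3 - <<'E'
from h import *
np.set_printoptions(precision=4,suppress=True)
W=snapshot("wrist"); save(W,"w1.png",scale=1.4)
s,M=st(); print(s["time"],s["tool_pos"],s["opening"],s["qpos"],s["ft_force"]); print(M,np.degrees(np.arctan2(M[1,1],M[0,1])))
E
```

```text
time: 2.12
tool_pos: [0.2794, 0.3399, 0.2314]
ee_rot: [0.577, -0.409, 0.577, 0.409]
ft_force: [-0.3, 0.6, 0.9]
opening: 0.0005
time: 2.78
tool_pos: [0.3824, 0.1511, 0.2314]
ee_rot: [0.577, -0.409, 0.577, 0.409]
ft_force: [-0.2, -0.1, -0.4]
opening: 0.0002
time: 3.45
tool_pos: [0.4854, -0.0378, 0.2314]
ee_rot: [0.577, -0.409, 0.577, 0.409]
ft_force: [0.6, -0.7, -0.1]
opening: 0.0002
time: 3.87
tool_pos: [0.5439, -0.1453, 0.231]
ee_rot: [0.577, -0.408, 0.577, 0.408]
ft_force: [-0.5, -0.3, -0.4]
opening: 0.0003
time: 4.53
tool_pos: [0.5429, -0.1427, 0.2314]
ee_rot: [0.441, -0.553, 0.441, 0.553]
ft_force: [0.9, -0.2, -0.1]
opening: 0.0002
time: 5.2
tool_pos: [0.5429, -0.1427, 0.2314]
ee_rot: [0.272, -0.653, 0.272, 0.653]
ft_force: [-0.8, 0.4, -0.2]
opening: 0.0004
time: 5.87
tool_pos: [0.5765, -0.0252, 0.2213]
ee_rot: [0.123, -0.687, 0.193, 0.69]
ft_force: [0.2, -0.5, 0.1]
opening: 0.0001
5.9167 [ 0.5765 -0.0239  0.221 ] -9.075239848809788e-05 [-0.2017  0.4477  1.2216 -0.0992  1.4802 -2.8841] [-1.0306  1.1299 -0.9639]
[[-0.0271 -0.4335 -0.9007]
 [-0.0951 -0.8959  0.434 ]
 [-0.9951  0.0974 -0.017 ]] -115.82212289806711
```

Joint 6 ran to its end stop, which also tilted the tool slightly. The other half-turn family is needed, so I'm turning back the other way.

```bash
python3 -m jog '[[0,0,0,1,0,0,-1],[0,0,0,1,0,0,-1],[0,0,0,1,0,0,-1],[0,0,0,1,0,0,-1],[0,0,0,1,0,0,-1],[0,0,0,1,0,0,-1],[0,0,0,1,0,0,-1],[0,0,0,1,0,0,-1]]'
python3 -m jog '[[0,0,0,1,0,0,-1],[0,0,0,1,0,0,-1],[0,0,0,1,0,0,-1],[0,0,0,1,0,0,-1],[0,0,0,1,0,0,-1],[0,0,0,1,0,0,-1],[0,0,0,1,0,0,-1],[0,0,0,1,0,0,-1]]'
python3 -m jog '[[0,0,0,1,0,0,-1],[0,0,0,1,0,0,-1],[0,0,0,1,0,0,-1],[0,0,0,1,0,0,-1],[0,0,0,1,0,0,-1],[0,0,0,1,0,0,-1],[0,0,0,1,0,0,-1],[0,0,0,1,0,0,-1]]'
cat >> h.py <<'E'
O=np.array([.591,-.0427]); TH=-.262
JX=np.array([np.cos(TH),np.sin(TH),0]); JY=np.array([-np.sin(TH),np.cos(TH),0])
def jig(p): d=p[:2]-O; return np.array([d@JX[:2],d@JY[:2],p[2]])
def todo(ang,jp=None):
    "jog numbers to tool-y angle ang (deg, world), tool down; shift in present tool axes to jig point jp"
    s,M=st(); a=np.radians(ang); x=np.array([0,0,-1.]); y=np.array([np.cos(a),np.sin(a),0])
    T=np.c_[x,y,np.cross(x,y)]; rv=R.from_matrix(M.T@T).as_rotvec(degrees=True)/4
    print("t",s["time"],"jig mm",jig(s["tool_pos"])*1e3,"yaw",np.degrees(np.arctan2(M[1,1],M[0,1])),"q6",s["qpos"][5],"F jig",s["ft_force"]@JX,s["ft_force"]@JY,s["ft_force"][2],"turn",rv)
    if jp is not None:
        p=np.r_[O,0]+JX*jp[0]+JY*jp[1]+np.array([0,0,jp[2]])
        print("shift now",M.T@(p-s["tool_pos"])/.02,"after turn",T.T@(p-s["tool_pos"])/.02)
E
python3 - <<'E'
from h import *
np.set_printoptions(precision=3,suppress=True)
todo(75,(-.017,-.11,.231))
E
```

```text
time: 6.58
tool_pos: [0.5765, -0.0275, 0.2216]
ee_rot: [-0.31, 0.625, -0.378, -0.608]
ft_force: [-0.1, 0.1, 0.7]
opening: 0.0001
time: 7.25
tool_pos: [0.5765, -0.0275, 0.2216]
ee_rot: [0.471, -0.515, 0.531, 0.481]
ft_force: [-0.5, -0.6, -0.3]
opening: -0.0002
time: 7.92
tool_pos: [0.5765, -0.0275, 0.2216]
ee_rot: [0.594, -0.366, 0.643, 0.316]
ft_force: [-0.0, 0.6, -0.0]
opening: 0.0003
t 7.9167 jig mm [-17.986  10.953 221.629] yaw 147.73365207668007 q6 -1.2049600647610206 F jig -0.17895713426907234 0.5295049271543277 -0.020226126445881835 turn [18.148 -0.909  1.212]
shift now [ 0.13  -1.854 -5.774] after turn [-0.469 -6.048  0.048]
```

```bash
python3 -m jog '[[0,0,0,0.955,-0.048,0.064,-1],[0,0,0,0.955,-0.048,0.064,-1],[0,0,0,0.955,-0.048,0.064,-1],[0,0,0,0.955,-0.048,0.064,-1],[0,0,0,0.955,-0.048,0.064,-1],[0,0,0,0.955,-0.048,0.064,-1],[0,0,0,0.955,-0.048,0.064,-1],[0,0,0,0.955,-0.048,0.064,-1]]' >/dev/null
python3 -m jog '[[0,0,0,0.955,-0.048,0.064,-1],[0,0,0,0.955,-0.048,0.064,-1],[0,0,0,0.955,-0.048,0.064,-1],[0,0,0,0.955,-0.048,0.064,-1],[0,0,0,0.955,-0.048,0.064,-1],[0,0,0,0.955,-0.048,0.064,-1],[0,0,0,0.955,-0.048,0.064,-1],[0,0,0,0.955,-0.048,0.064,-1]]' >/dev/null
python3 -m jog '[[0,0,0,0.955,-0.048,0.064,-1],[0,0,0,0.955,-0.048,0.064,-1],[0,0,0,0.955,-0.048,0.064,-1],[0,-1,0,0,0,0,-1],[0,-1,0,0,0,0,-1],[0,-1,0,0,0,0,-1],[0,-1,0,0,0,0,-1],[0,-1,0,0,0,0,-1]]'
python3 -m jog '[[0,-1,0,0,0,0,-1],[0,0,0,0,0,0,-1]]'
python3 - <<'E'
from h import *
np.set_printoptions(precision=3,suppress=True)
W=snapshot("wrist"); save(W,"w1.png",scale=1.4)
todo(75,(-.017,-.11,.006))
for n in("plate1","plate3"): print(n,[(jig(np.array(q["location"]))*1e3,q["confidence"]) for q in look_for("wrist",n)[:3]])
E
```

```text
time: 9.92
tool_pos: [0.5506, -0.1249, 0.2216]
ee_rot: [0.701, 0.091, 0.701, -0.091]
ft_force: [0.5, 0.9, -0.6]
opening: -0.0
time: 10.08
tool_pos: [0.5452, -0.1462, 0.2215]
ee_rot: [0.701, 0.092, 0.701, -0.092]
ft_force: [0.1, 0.1, 0.1]
opening: 0.0003
t 10.1333 jig mm [ -17.506 -110.188  221.463] yaw 75.07569857669812 q6 -0.2084345034696271 F jig -0.3547081854854525 0.4051483294252175 0.3972236755873455 turn [ 0.019 -0.007 -0.004]
shift now [10.773  0.006  0.03 ] after turn [10.773  0.009  0.025]
plate1 [(array([-60.985,  15.845,  23.1  ]), 0.79), (array([-16.128,  49.719,  20.3  ]), 0.75), (array([-19.572,  -7.319,  32.3  ]), 0.64)]
plate3 [(array([-60.985,  15.845,  23.1  ]), 0.79), (array([-16.128,  49.719,  20.3  ]), 0.75), (array([-19.572,  -7.319,  32.3  ]), 0.64)]
```

View pics/w1.png

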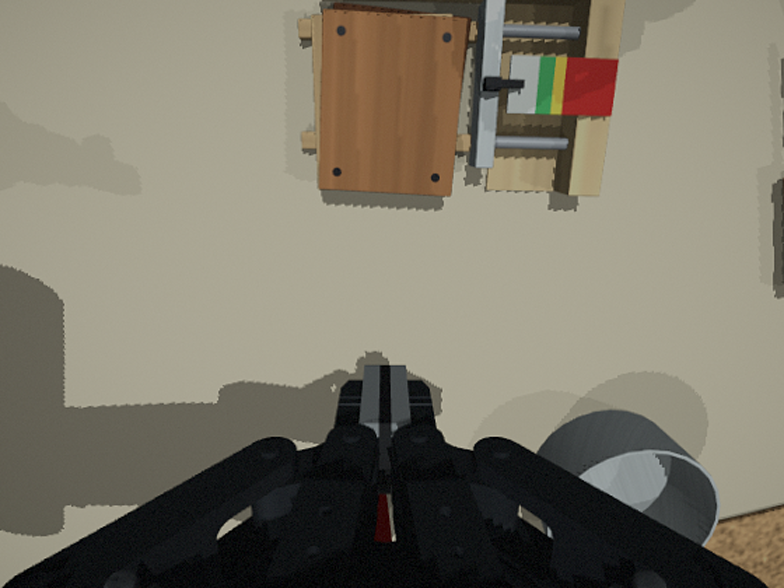

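Wrist view: the tool is now square over the free side. The plate's free edge runs from (318,188) to (452,195), the stop and gauge are at (490,85) and (545,84), and the pointer is unpressed. I'll refine the jig pose from this picture and go down.

```bash
python3 - <<'E'
from h import *
np.set_printoptions(precision=1,suppress=True)
W=snapshot("wrist")
f=lambda u,v,z: jig(atz(W,u/1.4,v/1.4,z))*1e3
print("green mid (85,0)",f(547,85,.039),"green/red edges x80,90,97",f(540,85,.039),f(555,85,.039),f(566,85,.039))
print("stop far edge x57:",f(504,10,.034),f(493,165,.034),"near edge x45",f(484,10,.034),f(470,165,.034))
print("housing front x110",f(588,10,.034),f(568,195,.034),"back 132, y-69",f(600,195,.034))
print("plate3 edge",f(318,188,.034),f(452,195,.034),f(468,20,.034),f(322,8,.034))
print("tip",f(364,366,.2214),f(407,366,.2214))
E
python3 -m jog '[[0.6,0,0,0,0,0,-1],[1,0,0,0,0,0,-1],[1,0,0,0,0,0,-1],[1,0,0,0,0,0,-1],[1,0,0,0,0,0,-1],[1,0,0,0,0,0,-1],[1,0,0,0,0,0,-1],[1,0,0,0,0,0,-1]]'
python3 -m jog '[[1,0,0,0,0,0,-1],[1,0,0,0,0,0,-1],[0.7,0,0,0,0,0,-1],[0.3,0,0,0,0,0,-1],[0.15,0,0,0,0,0,-1]]'
```

```text
green mid (85,0) [84.8  6.3 39. ] green/red edges x80,90,97 [80.3  6.2 39. ] [89.9  6.4 39. ] [96.9  6.5 39. ]
stop far edge x57: [55.7 49.8 34. ] [ 54.9 -43.4  34. ] near edge x45 [43.4 49.6 34. ] [ 39.5 -43.6  34. ]
housing front x110 [108.   50.9  34. ] [107.7 -62.7  34. ] back 132, y-69 [129.8 -62.4  34. ]
plate3 edge [-62.3 -59.1  34. ] [ 28.4 -63.4  34. ] [33.8 43.9 34. ] [-56.3  50.1  34. ]
tip [-23.6 -99.1 221.4] [ -9.6 -99.  221.4]
time: 10.95
tool_pos: [0.5465, -0.1414, 0.0687]
ee_rot: [0.701, 0.09, 0.701, -0.09]
ft_force: [-0.3, 0.2, -0.4]
opening: 0.0001
time: 11.37
tool_pos: [0.5462, -0.1416, 0.0057]
ee_rot: [0.701, 0.091, 0.702, -0.09]
ft_force: [-1.0, -0.5, 0.2]
opening: -0.0001
```

```bash
python3 -m jog '[[0,0.3,0,0,0,0,-1],[0,0.3,0,0,0,0,-1],[0,0.2,0,0,0,0,-1],[0,0.15,0,0,0,0,-1],[0,0.15,0,0,0,0,-1],[0,0.15,0,0,0,0,-1],[0,0.15,0,0,0,0,-1],[0,0.1,0,0,0,0,-1]]'
python3 -m jog '[[0,0.1,0,0,0,0,-1],[0,0.1,0,0,0,0,-1],[0,0.1,0,0,0,0,-1],[0,0,0,0,0,0,-1]]'
python3 - <<'E'
from h import *
np.set_printoptions(precision=3,suppress=True)
todo(75,(-.017,-.06,.006))
W=snapshot("wrist"); save(W,"w2.png",scale=1.4)
E
```

```text
time: 12.03
tool_pos: [0.554, -0.1129, 0.0065]
ee_rot: [0.701, 0.091, 0.701, -0.09]
ft_force: [-0.2, -0.4, 0.3]
opening: 0.0
time: 12.37
tool_pos: [0.5555, -0.1072, 0.0064]
ee_rot: [0.701, 0.091, 0.701, -0.09]
ft_force: [-0.1, 0.3, -0.4]
opening: -0.0004
t 12.3667 jig mm [-17.603 -71.512   6.438] yaw 75.30963621790482 q6 -0.1438535541073753 F jig -0.14535849819416838 0.2739220557853708 -0.43978168637899745 turn [ 0.077 -0.006 -0.005]
shift now [0.022 0.575 0.033] after turn [0.022 0.576 0.03 ]
```

View pics/w2.png

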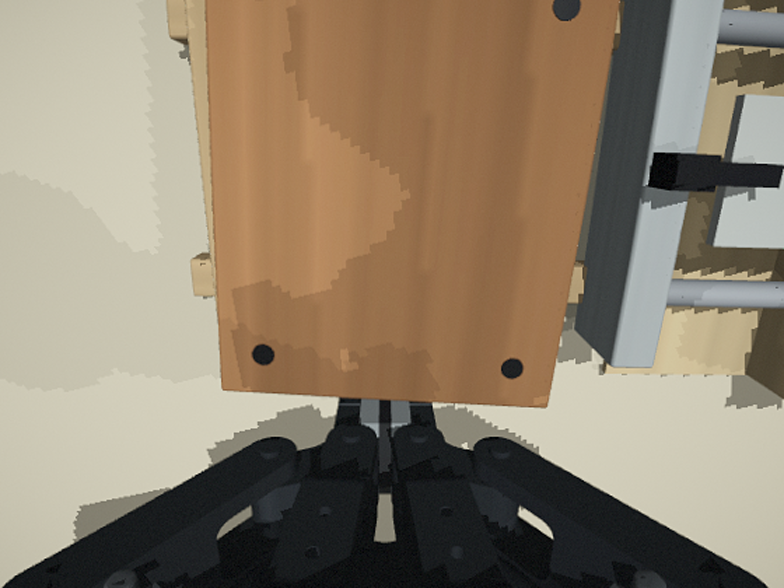

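The finger is now just at the plate edge, around (385,400), and the plate is about 2° off. I'll push on in small steps and watch the force.

```bash
python3 -m jog '[[0,0.05,0,0,0,0,-1],[0,0.05,0,0,0,0,-1],[0,0.05,0,0,0,0,-1],[0,0.05,0,0,0,0,-1],[0,0.05,0,0,0,0,-1]]'
python3 -m jog '[[0,0.05,0,0,0,0,-1],[0,0.05,0,0,0,0,-1],[0,0.05,0,0,0,0,-1]]'
python3 - <<'E'
from h import *
np.set_printoptions(precision=3,suppress=True)
todo(75,(-.017,-.06,.006))
E
```

```text
time: 12.83
tool_pos: [0.5567, -0.1027, 0.0065]
ee_rot: [0.701, 0.091, 0.701, -0.09]
ft_force: [-0.7, -2.7, -0.8]
opening: 0.0
time: 13.08
tool_pos: [0.5586, -0.1019, 0.0069]
ee_rot: [0.702, 0.089, 0.7, -0.092]
ft_force: [0.8, -16.2, -0.6]
opening: 0.0003
t 13.0833 jig mm [-15.987 -65.613   6.941] yaw 75.30753011380105 q6 -0.1294616264389247 F jig 4.930196580242812 -15.468644778424576 -0.5621110068225437 turn [0.077 0.049 0.044]
shift now [ 0.046  0.281 -0.049] after turn [ 0.047  0.281 -0.051]
```

```bash
python3 -m jog '[[0,-0.05,0,0,0,0,-1],[0,-0.02,0,0,0,0,-1],[0,0,0,0,0,0,-1]]'
python3 - <<'E'
from h import *
np.set_printoptions(precision=3,suppress=True)
todo(75)
T=snapshot("top"); W=snapshot("wrist"); S=snapshot("scene")
a=cv2.resize(T["pixels"][150:240,260:350,::-1],(400,400),interpolation=2)
b=cv2.resize(S["pixels"][210:290,245:350,::-1],(400,400),interpolation=2)
c=cv2.resize(W["pixels"][:,:,::-1],None,fx=.47,fy=.47)
cv2.imwrite("pics/c3.png",np.hstack([a,b])); 
cv2.imwrite("pics/w3.png",cv2.resize(W["pixels"][:,:,::-1],None,fx=1.4,fy=1.4))
E
```

```text
time: 13.33
tool_pos: [0.5577, -0.1024, 0.0067]
ee_rot: [0.702, 0.09, 0.701, -0.091]
ft_force: [0.7, -7.9, -0.7]
opening: -0.0
t 13.3333 jig mm [-16.758 -66.26    6.672] yaw 75.28165846572719 q6 -0.1321926691131768 F jig 2.7217233100063303 -7.411971734314352 -0.7486188537241685 turn [0.07  0.022 0.018]
```

View pics/c3.png

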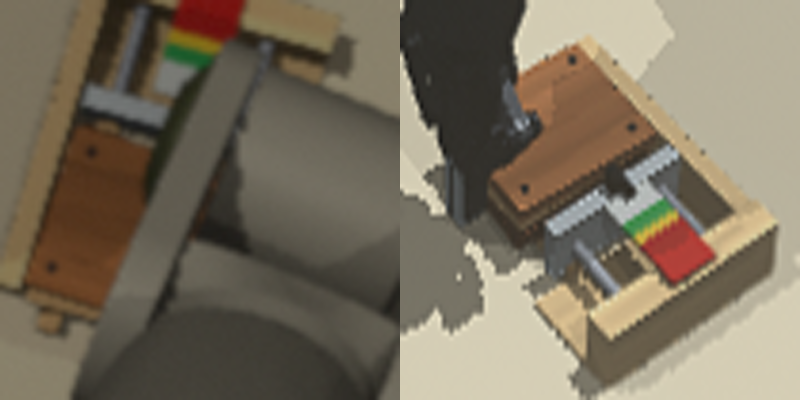

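The top plate's far edge lies along the rail in both views. At 7–15 N the finger's y also matches exactly the flush position (edge at -55 mm). Now I move to the robot's side, with the tool turned 90°.

```bash
python3 -m jog '[[0,-0.3,0,0,0,0,-1],[0,-1,0,0,0,0,-1],[0,-0.7,0,0,0,0,-1],[-0.6,0,0,0,0,0,-1],[-1,0,0,0,0,0,-1],[-1,0,0,0,0,0,-1],[-1,0,0,0,0,0,-1],[-0.6,0,0,0,0,0,-1]]'
python3 -m jog '[[0,0.9,-0.7,0,0,0,-1],[0,0.9,-0.7,0,0,0,-1],[0,0.9,-0.7,0,0,0,-1],[0,0.9,-0.7,0,0,0,-1],[0,0.9,-0.7,0,0,0,-1],[0,0.9,-0.7,0,0,0,-1],[0,0,0,1,0,0,-1],[0,0,0,1,0,0,-1]]'
python3 -m jog '[[0,0,0,1,0,0,-1],[0,0,0,1,0,0,-1],[0,0,0,1,0,0,-1],[0,0,0,1,0,0,-1],[0,0,0,1,0,0,-1],[0,0,0,1,0,0,-1],[0,0,0,1,0,0,-1],[0,0,0,1,0,0,-1]]' >/dev/null
python3 -m jog '[[0,0,0,1,0,0,-1],[0,0,0,1,0,0,-1],[0,0,0,1,0,0,-1],[0,0,0,1,0,0,-1],[0,0,0,1,0,0,-1],[0,0,0,1,0,0,-1],[0,0,0,1,0,0,-1],[0,0,0,1,0,0,-1]]' >/dev/null
python3 -m jog '[[0,0,0,1,0,0,-1],[0,0,0,1,0,0,-1],[0,0,0,1,0,0,-1],[0,0,0,1,0,0,-1],[0,0,0,0.5,0,0,-1],[0,0,0,0,0,0,-1]]'
python3 - <<'E'
from h import *
np.set_printoptions(precision=3,suppress=True)
W=snapshot("wrist"); save(W,"w4.png",scale=1.4)
todo(-15,(-.1,.002,.006))
E
```

```text
time: 14.15
tool_pos: [0.5473, -0.1404, 0.0924]
ee_rot: [0.702, 0.091, 0.701, -0.091]
ft_force: [0.8, -0.2, -0.2]
opening: -0.0
time: 14.82
tool_pos: [0.4925, -0.0132, 0.0906]
ee_rot: [0.693, 0.14, 0.693, -0.14]
ft_force: [1.2, -1.0, 0.4]
opening: -0.0
time: 16.65
tool_pos: [0.493, -0.0143, 0.0905]
ee_rot: [0.431, 0.56, 0.432, -0.56]
ft_force: [-0.5, 0.1, -0.1]
opening: -0.0001
t 16.7 jig mm [-102.022    2.062   90.512] yaw -14.680636438090481 q6 1.5569021391294167 F jig -0.736844864926046 0.4099570079702489 -0.3023627109165237 turn [ 0.08  -0.008  0.009]
shift now [4.226 0.104 0.006] after turn [4.226 0.101 0.003]
```

View pics/w4.png

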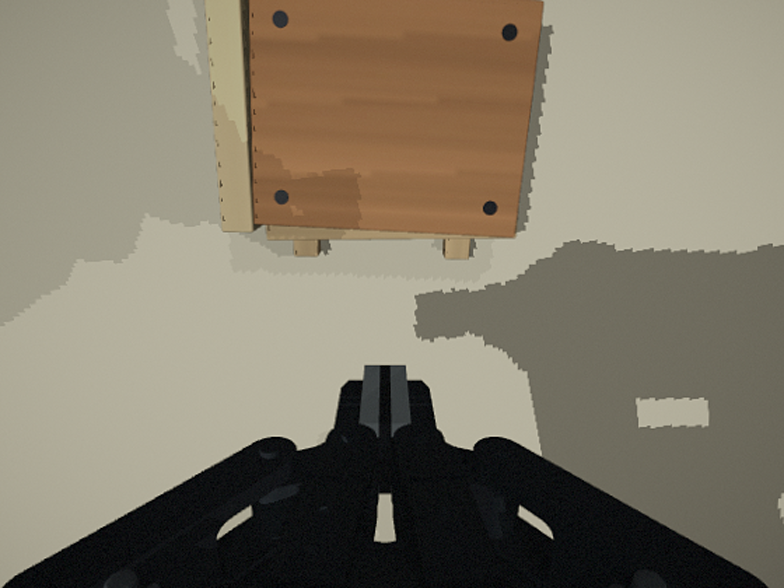

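Plates lie next to the rail: plate left edge (250,0)–(255,222), near edge (254,223)–(515,237), runners at (306,247) and (457,248). I'll check the plate's angle numerically.

Run:
```python
from h import *
np.set_printoptions(precision=1,suppress=True)
W=snapshot("wrist")
f=lambda u,v,z: jig(atz(W,u/1.4,v/1.4,z))*1e3
print("plate3 L",f(250,5,.034),f(254,222,.034),"R",f(543,5,.034),f(515,237,.034))
print("holes",*[f(*q,.034) for q in((281,19),(510,32),(281,197),(490,208))])
print("rail outer",f(207,5,.03),f(222,231,.03),"inner",f(238,5,.03),f(252,231,.03))
print("runner ends",f(306,256,.01),f(457,259,.01))
cv2.imwrite("pics/z4.png",cv2.resize(W["pixels"][0:190,140:400,::-1],None,fx=3,fy=3,interpolation=2))
```

```text
plate3 L [25.9 53.  34. ] [-54.9  57.1  34. ] R [ 26.7 -55.5  34. ] [-60.6 -52.1  34. ]
holes [21.1 41.7 34. ] [ 17.3 -43.8  34. ] [-44.6  45.2  34. ] [-48.6 -40.7  34. ]
rail outer [27.1 70.4 30. ] [-59.5  72.3  30. ] inner [27.  58.6 30. ] [-59.5  59.3  30. ]
runner ends [-75.1  40.   10. ] [-76.1 -31.9  10. ]
```

View pics/z4.png

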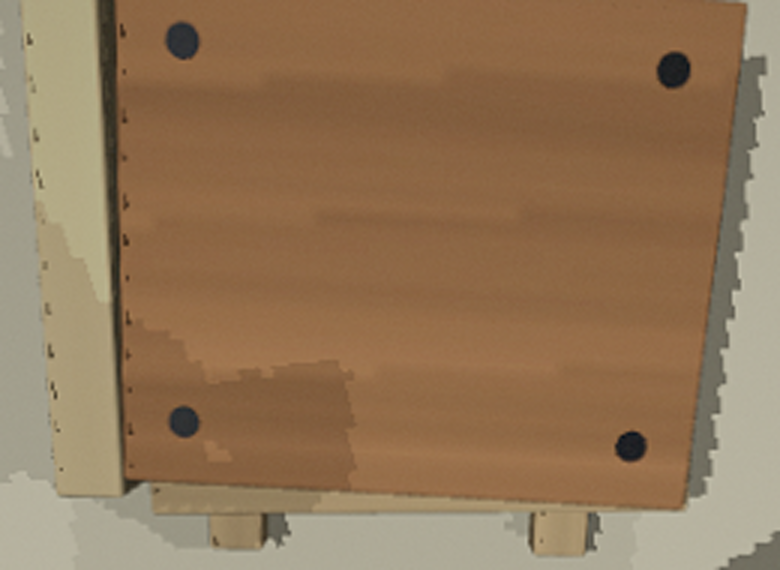

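Plate 3 is still about 2° off the rail: the near corner touches, but the far end has a gap of about 3 mm. The rail's yaw also looks closer to -0.276. Friction on the finger resisted the last bit of turning, so I'll tap again nearer the far end, then nearer the near end.

```bash
sed -i 's/^O=.*/O=np.array([.591+.0008,-.0427+.0029]); TH=-.276/' h.py
python3 -m jog '[[0,0.92,0.98,0,0,0,-1],[0,0.92,0.98,0,0,0,-1],[0,0.92,0.98,0,0,0,-1],[0,0.92,0.98,0,0,0,-1],[0,0.92,0.98,0,0,0,-1],[0,0.92,0.98,0,0,0,-1],[0,0,0,-1,0,0,-1],[0,0,0,-1,0,0,-1]]' >/dev/null
python3 -m jog '[[0,0,0,-1,0,0,-1],[0,0,0,-1,0,0,-1],[0,0,0,-1,0,0,-1],[0,0,0,-1,0,0,-1],[0,0,0,-1,0,0,-1],[0,0,0,-1,0,0,-1],[0,0,0,-1,0,0,-1],[0,0,0,-1,0,0,-1]]' >/dev/null
python3 -m jog '[[0,0,0,-1,0,0,-1],[0,0,0,-1,0,0,-1],[0,0,0,-1,0,0,-1],[0,0,0,-1,0,0,-1],[0,0,0,-1,0,0,-1],[0,0,0,-1,0,0,-1],[0,0,0,-1,0,0,-1],[0,0,0,-1,0,0,-1]]' >/dev/null
python3 -m jog '[[0,0,0,-1,0,0,-1],[0,0,0,-1,0,0,-1],[0,0,0,-1,0,0,-1],[0,0,0,-1,0,0,-1],[0,0,0,-0.2,0,0,-1],[0,0,0,0,0,0,-1]]'
python3 - <<'E'
from h import *
np.set_printoptions(precision=3,suppress=True)
todo(74.2,(.01,-.09,.006))
E
```

```text
time: 19.25
tool_pos: [0.57, -0.1559, 0.0903]
ee_rot: [0.7, 0.098, 0.7, -0.098]
ft_force: [-0.3, -0.3, -0.3]
opening: 0.0001
t 19.25 jig mm [  10.636 -117.632   90.336] yaw 74.073178292884 q6 -0.18946931076495793 F jig -0.18176389403652077 -0.3757687579868799 -0.33935288906592154 turn [-0.032 -0.009 -0.007]
shift now [ 4.217  1.38  -0.032] after turn [ 4.217  1.382 -0.031]
```

```bash
python3 -m jog '[[0.6,0,0,0,0,0,-1],[1,0,0,0,0,0,-1],[1,0,0,0,0,0,-1],[1,0.2,0,0,0,0,-1],[0.45,0.4,0,0,0,0,-1],[0.15,0.5,0,0,0,0,-1],[0,0.5,0,0,0,0,-1],[0,0.3,0,0,0,0,-1]]'
python3 -m jog '[[0,0.15,0,0,0,0,-1],[0,0.1,0,0,0,0,-1],[0,0.05,0,0,0,0,-1],[0,0.05,0,0,0,0,-1]]'
python3 - <<'E'
from h import *
np.set_printoptions(precision=3,suppress=True)
todo(74.2,(.01,-.066,.006))
E
```

```text
time: 19.92
tool_pos: [0.5813, -0.1178, 0.0073]
ee_rot: [0.701, 0.098, 0.7, -0.097]
ft_force: [0.8, 0.2, 0.2]
opening: -0.0001
time: 20.25
tool_pos: [0.5826, -0.1126, 0.0069]
ee_rot: [0.7, 0.098, 0.7, -0.098]
ft_force: [0.0, -0.0, -0.0]
opening: -0.0001
t 20.25 jig mm [ 10.941 -72.558   6.89 ] yaw 74.08961152801837 q6 -0.11284901024247378 F jig 0.05234077269808766 -0.03282054190914074 -0.03644557944927196 turn [-0.028  0.005 -0.003]
shift now [ 0.045  0.328 -0.048] after turn [ 0.045  0.328 -0.047]
```

```bash
python3 -m jog '[[0,0.05,0,0,0,0,-1],[0,0.05,0,0,0,0,-1],[0,0.05,0,0,0,0,-1],[0,0.05,0,0,0,0,-1]]'
python3 -m jog '[[0,0.05,0,0,0,0,-1],[0,0.05,0,0,0,0,-1]]'
python3 -m jog '[[0,0.05,0,0,0,0,-1],[0,0,0,0,0,0,-1]]'
python3 - <<'E'
from h import *
np.set_printoptions(precision=3,suppress=True)
todo(74.2,(.01,-.066,.006))
E
```

```text
time: 20.58
tool_pos: [0.5836, -0.109, 0.0066]
ee_rot: [0.7, 0.098, 0.7, -0.098]
ft_force: [0.6, -2.7, 0.7]
opening: -0.0001
time: 20.75
tool_pos: [0.5841, -0.107, 0.0065]
ee_rot: [0.7, 0.098, 0.7, -0.098]
ft_force: [-1.5, -7.5, 0.5]
opening: -0.0001
time: 20.92
tool_pos: [0.584, -0.1069, 0.0065]
ee_rot: [0.7, 0.097, 0.701, -0.098]
ft_force: [-2.1, -8.0, 1.8]
opening: -0.0003
t 20.9167 jig mm [ 10.769 -66.666   6.486] yaw 74.1176853181225 q6 -0.10096299708590027 F jig 0.13098434271200832 -8.248703437229251 1.8243871153929876 turn [-0.021 -0.009  0.026]
shift now [ 0.024  0.033 -0.038] after turn [ 0.024  0.033 -0.038]
```

```bash
python3 -m jog '[[0,-0.3,0,0,0,0,-1],[0,0,-0.8,0,0,0,-1],[0,0,-0.8,0,0,0,-1],[0,0,-0.7,0,0,0,-1],[0,0.1,0,0,0,0,-1],[0,0.05,0,0,0,0,-1],[0,0.05,0,0,0,0,-1],[0,0,0,0,0,0,-1]]'
python3 -m jog '[[0,0.05,0,0,0,0,-1],[0,0.05,0,0,0,0,-1],[0,0,0,0,0,0,-1]]'
python3 - <<'E'
from h import *
np.set_printoptions(precision=3,suppress=True)
todo(74.2,(-.035,-.066,.006))
E
```

```text
time: 21.58
tool_pos: [0.5404, -0.0951, 0.0065]
ee_rot: [0.7, 0.098, 0.7, -0.098]
ft_force: [-0.2, -0.4, -0.1]
opening: 0.0
time: 21.83
tool_pos: [0.5404, -0.0941, 0.0064]
ee_rot: [0.7, 0.097, 0.7, -0.098]
ft_force: [-1.6, -6.5, -0.4]
opening: 0.0003
t 21.8333 jig mm [-34.669 -66.264   6.424] yaw 74.12092262933595 q6 -0.10954916127616436 F jig 0.24473936153589115 -6.660358883212942 -0.44361866718938703 turn [-0.02   0.003  0.019]
shift now [ 0.021  0.013 -0.017] after turn [ 0.021  0.013 -0.017]
```

Both ends stop at the same depth. Now a check tap on the upper two plates with the fingertip raised, in the middle.

```bash
python3 -m jog '[[0,-0.2,0,0,0,0,-1],[-0.85,0,0.9,0,0,0,-1],[0,0.1,0,0,0,0,-1],[0,0.05,0,0,0,0,-1],[0,0.05,0,0,0,0,-1],[0,0.05,0,0,0,0,-1],[0,0,0,0,0,0,-1]]'
python3 - <<'E'
from h import *
np.set_printoptions(precision=3,suppress=True)
todo(74.2,(-.017,-.066,.006))
E
```

```text
time: 22.42
tool_pos: [0.5573, -0.0988, 0.0233]
ee_rot: [0.701, 0.097, 0.7, -0.099]
ft_force: [-1.7, -11.1, 3.4]
opening: 0.0005
t 22.4167 jig mm [-17.12  -66.134  23.322] yaw 74.13077220428852 q6 -0.10427985062603706 F jig 1.384321044893411 -11.099222007292925 3.3555648714739092 turn [-0.017  0.013  0.043]
shift now [0.866 0.009 0.005] after turn [0.866 0.007 0.006]
```

Same depth at all heights and places, so the stack is flush. Back to the robot's side.

```bash
python3 -m jog '[[0,-0.2,0,0,0,0,-1],[0,-0.8,0,0,0,0,-1],[-0.7,-0.5,0,0,0,0,-1],[-1,0,0,0,0,0,-1],[-1,0,0,0,0,0,-1],[-0.6,0,0,0,0,0,-1],[0,0.5,-0.4,0,0,0,-1],[0,0.9,-0.7,0,0,0,-1]]'
python3 -m jog '[[0,0.9,-0.7,0,0,0,-1],[0,0.9,-0.7,0,0,0,-1],[0,0.9,-0.7,0,0,0,-1],[0,0.8,-0.7,0,0,0,-1],[0,0,0,1,0,0,-1],[0,0,0,1,0,0,-1],[0,0,0,1,0,0,-1],[0,0,0,1,0,0,-1]]' >/dev/null
python3 -m jog '[[0,0,0,1,0,0,-1],[0,0,0,1,0,0,-1],[0,0,0,1,0,0,-1],[0,0,0,1,0,0,-1],[0,0,0,1,0,0,-1],[0,0,0,1,0,0,-1],[0,0,0,1,0,0,-1],[0,0,0,1,0,0,-1]]' >/dev/null
python3 -m jog '[[0,0,0,1,0,0,-1],[0,0,0,1,0,0,-1],[0,0,0,1,0,0,-1],[0,0,0,1,0,0,-1],[0,0,0,1,0,0,-1],[0,0,0,1,0,0,-1],[0,0,0,1,0,0,-1],[0,0,0,1,0,0,-1]]' >/dev/null
python3 -m jog '[[0,0,0,1,0,0,-1],[0,0,0,1,0,0,-1],[0,0,0,0.5,0,0,-1],[0,0,0,0,0,0,-1]]'
python3 - <<'E'
from h import *
np.set_printoptions(precision=3,suppress=True)
todo(-15.8,(-.1,.001,.006))
W=snapshot("wrist"); cv2.imwrite("pics/z5.png",cv2.resize(W["pixels"][0:200,140:400,::-1],None,fx=3,fy=3,interpolation=2))
E
```

```text
time: 23.08
tool_pos: [0.5355, -0.0931, 0.0888]
ee_rot: [0.7, 0.099, 0.7, -0.098]
ft_force: [-0.2, 0.3, 0.5]
opening: -0.0002
time: 25.42
tool_pos: [0.4997, -0.0092, 0.0881]
ee_rot: [-0.425, -0.564, -0.427, 0.565]
ft_force: [-1.5, 0.6, -1.1]
opening: 0.0002
t 25.4167 jig mm [-96.963   4.31   88.113] yaw -15.940721547293332 q6 1.5924393364192468 F jig -1.6325463860200689 0.18427096331508971 -1.0951932202486607 turn [-0.035 -0.009  0.049]
shift now [ 4.106 -0.137  0.168] after turn [ 4.106 -0.152  0.165]
```

View pics/z5.png

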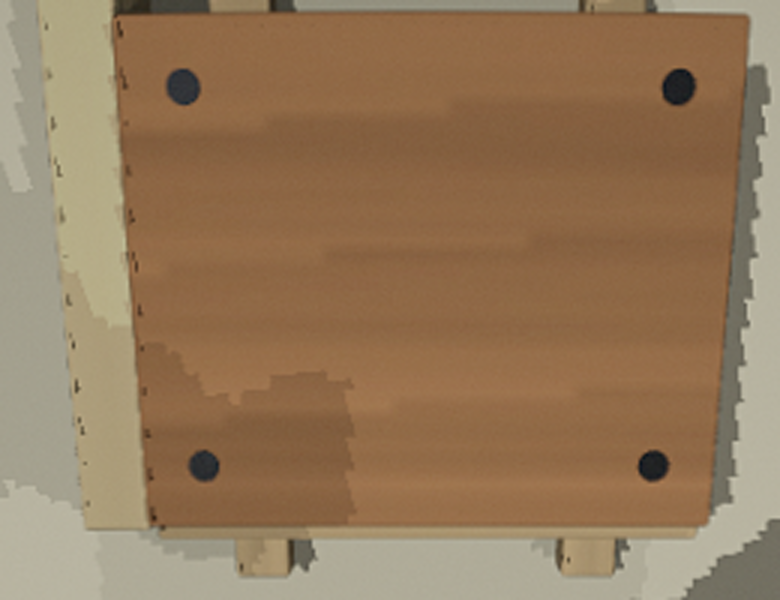

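Plates now lie flush and square along the rail: plate edge and rail inner edge coincide from (115,15) to (150,525), and the near edge is parallel to the runner ends. I'll go down between the runners and push.

```bash
python3 -m jog '[[0.5,-0.15,0.2,-0.04,0,0.05,-1],[1,0,0,0,0,0,-1],[1,0,0,0,0,0,-1],[1,0,0,0,0,0,-1],[0.45,0,0,0,0,0,-1],[0.15,0,0,0,0,0,-1],[0,0.2,0,0,0,0,-1],[0,0.2,0,0,0,0,-1]]'
python3 -m jog '[[0,0.2,0,0,0,0,-1],[0,0.1,0,0,0,0,-1],[0,0.1,0,0,0,0,-1],[0,0.1,0,0,0,0,-1],[0,0.1,0,0,0,0,-1],[0,0.1,0,0,0,0,-1],[0,0.1,0,0,0,0,-1],[0,0.1,0,0,0,0,-1]]'
python3 - <<'E'
from h import *
np.set_printoptions(precision=3,suppress=True)
todo(-15.8,(-.056,.0,.006))
E
```

```text
time: 26.13
tool_pos: [0.5057, -0.0156, 0.0081]
ee_rot: [0.428, 0.565, 0.426, -0.563]
ft_force: [-0.3, 0.2, 0.1]
opening: -0.0001
time: 26.8
tool_pos: [0.5226, -0.0205, 0.0076]
ee_rot: [0.428, 0.564, 0.426, -0.563]
ft_force: [-0.3, -0.0, 0.8]
opening: -0.0004
t 26.8 jig mm [-71.855  -0.291   7.571] yaw -15.74120334327343 q6 1.5792439353681615 F jig -0.2706071393125843 -0.09194496005869511 0.8253106423880165 turn [ 0.015 -0.005 -0.04 ]
shift now [ 0.081  0.793 -0.014] after turn [ 0.079  0.793 -0.014]
```

```bash
python3 -m jog '[[0.04,0.1,0,0.015,0,-0.04,-1],[0,0.1,0,0,0,0,-1],[0,0.1,0,0,0,0,-1],[0,0.1,0,0,0,0,-1],[0,0.1,0,0,0,0,-1],[0,0.1,0,0,0,0,-1],[0,0.1,0,0,0,0,-1],[0,0.1,0,0,0,0,-1]]'
python3 -m jog '[[0,0.1,0,0,0,0,-1],[0,0.1,0,0,0,0,-1],[0,0,0,0,0,0,-1]]'
python3 - <<'E'
from h import *
np.set_printoptions(precision=3,suppress=True)
todo(-15.8,(-.041,.0,.006))
E
```

```text
time: 27.47
tool_pos: [0.5379, -0.0249, 0.0068]
ee_rot: [0.426, 0.564, 0.427, -0.564]
ft_force: [-1.8, -0.2, -0.7]
opening: 0.0002
time: 27.72
tool_pos: [0.5417, -0.0259, 0.0067]
ee_rot: [0.426, 0.564, 0.427, -0.564]
ft_force: [-1.9, -0.1, 1.3]
opening: 0.0002
t 27.7167 jig mm [-51.95   -0.274   6.723] yaw -15.801104330611539 q6 1.5799223221368968 F jig -1.7952347342585493 -0.6258525596464042 1.2592602379796172 turn [-0.    -0.005  0.005]
shift now [ 0.036  0.548 -0.014] after turn [ 0.036  0.548 -0.014]
```

```bash
python3 -m jog '[[0,0.1,-0.01,0,0,0,-1],[0,0.1,-0.01,0,0,0,-1],[0,0.1,-0.01,0,0,0,-1],[0,0.1,-0.01,0,0,0,-1],[0,0,0,0,0,0,-1]]'
python3 - <<'E'
from h import *
np.set_printoptions(precision=3,suppress=True)
todo(-15.8,(-.041,.0,.006))
F=[]
for i in range(4): snapshot("top"); F.append(arm.read_state()["ft_force"]@JX)
print(F)
E
```

```text
time: 28.13
tool_pos: [0.5485, -0.0273, 0.0064]
ee_rot: [-0.426, -0.563, -0.427, 0.565]
ft_force: [-6.7, -0.4, 1.3]
opening: 0.0001
t 28.1333 jig mm [-45.104   0.264   6.416] yaw -15.793152765216396 q6 1.581354762051942 F jig -6.295808671161135 -2.192194383149186 1.2830986689071717 turn [0.002 0.003 0.047]
shift now [0.02  0.205 0.013] after turn [0.021 0.205 0.013]
[np.float64(-6.269339911966263), np.float64(-6.0161824078609705), np.float64(-7.356749789996845), np.float64(-7.079209360320079)]
```

```bash
python3 -m jog '[[0,0.05,0,0,0,0,-1],[0,0.05,0,0,0,0,-1],[0,0,0,0,0,0,-1],[0,0,0,0,0,0,-1]]'
python3 - <<'E'
from h import *
np.set_printoptions(precision=3,suppress=True)
todo(-15.8)
T=snapshot("top"); S=snapshot("scene"); W=snapshot("wrist")
F=[]
for i in range(4): snapshot("top"); F.append(arm.read_state()["ft_force"]@JX)
print(np.mean(F))
a=cv2.resize(T["pixels"][145:225,260:340,::-1],(400,400),interpolation=2)
b=cv2.resize(S["pixels"][210:290,260:340,::-1],(400,400),interpolation=2)
cv2.imwrite("pics/c6.png",np.hstack([a,b])); save(W,"w6.png",scale=1.4)
E
```

```text
time: 28.67
tool_pos: [0.5498, -0.0276, 0.0064]
ee_rot: [-0.425, -0.563, -0.428, 0.565]
ft_force: [-9.7, 0.0, 3.1]
opening: 0.0001
t 28.6667 jig mm [-43.715   0.262   6.411] yaw -15.791352067073108 q6 1.5813285580741878 F jig -9.336831026794897 -2.6267633063334572 3.0507215106089327 turn [0.002 0.003 0.061]
-8.897833996733596
```

View pics/c6.png

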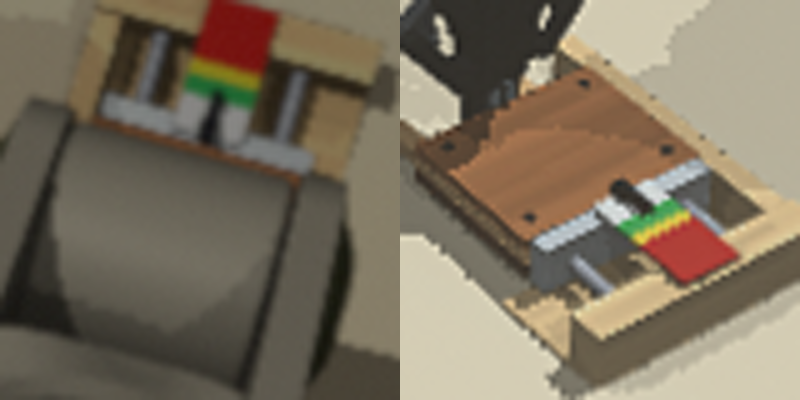

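View pics/w6.png

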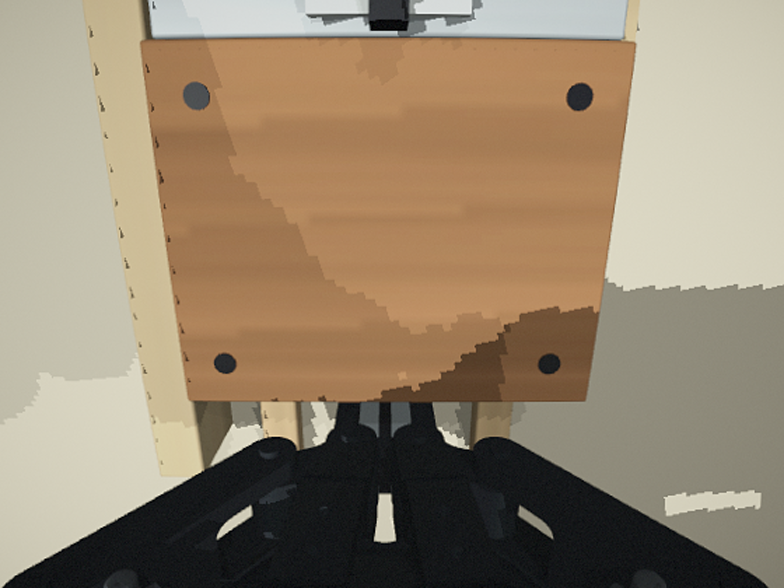

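Square and flush on both sides in the wrist view: far edge on the stop along v≈40, left edge on the rail. I'll check the travel numerically against the first top picture, using the bar's brightness profile.

Run:
```python
from h import *
np.set_printoptions(precision=2,suppress=True,linewidth=150)
T=snapshot("top"); now=T["pixels"].astype(np.float32)
old=cv2.resize(cv2.imread("pics/top0.png"),(560,420),interpolation=cv2.INTER_AREA)[:,:,::-1].astype(np.float32)
xs=np.arange(38,85,1.)
for y in(-38,-15,15,38):
    c=[]
    for im in(old,now):
        uv=np.array([proj(T,np.r_[O,0]+JX*x/1e3+JY*y/1e3+[0,0,.034]) for x in xs],np.float32)
        p=cv2.remap(im,uv[:,:1],uv[:,1:],1)[:,0]
        b=p[:,2]-0.55*p[:,0]; c.append(b)   # aluminium is bluish
    print(y,[xs[np.argmax(b)] for b in c],[np.round(np.sum(xs*np.clip(b-.7*b.max(),0,None))/np.sum(np.clip(b-.7*b.max(),0,None)),1) for b in c])
g=lambda u,v,z: jig(atz(T,260+u/5-.4,145+v/5-.4,z))*1e3
print("tip",g(217,92,.042),"green lo/hi",g(212,107,.039),g(220,84,.039), "state F",arm.read_state()["ft_force"]@JX)
todo(-15.8)
```

```text
-38 [np.float64(50.0), np.float64(63.0)] [np.float64(49.9), np.float64(63.9)]
-15 [np.float64(49.0), np.float64(75.0)] [np.float64(62.5), np.float64(70.7)]
15 [np.float64(49.0), np.float64(67.0)] [np.float64(53.4), np.float64(67.7)]
38 [np.float64(50.0), np.float64(63.0)] [np.float64(50.0), np.float64(63.7)]
tip [82.27 -0.18 42.  ] green lo/hi [75.35  0.15 39.  ] [87.2  -0.42 39.  ] state F -8.547739161684213
t 29.0667 jig mm [-43.7    0.27   6.4 ] yaw -15.789609247200474 q6 1.5813332404722678 F jig -8.547739161684213 -4.149952131401235 3.1549114167470664 turn [0.   0.   0.06]
```

```bash
python3 -m jog '[[0,0,0,0,0,0,-1],[0,0,0,0,0,0,-1],[0,0,0,0,0,0,-1],[0,0,0,0,0,0,-1]]'
python3 -c "
from cell import order; print(order.sign_off())"
```

```text
time: 29.4
tool_pos: [0.5498, -0.0277, 0.0064]
ee_rot: [-0.425, -0.563, -0.428, 0.565]
ft_force: [-8.7, -0.1, 2.9]
opening: 0.0
the job is handed in; nothing more can be done
None
```

The stack is flush against the side rail and the sprung stop. The arm is holding it there with a steady push of about 8.5 N, and I handed the job in at 29.4 s of the 58 s.

**What I did**
- **Side taps:** The first tap left the top plate about 2° off the rail, which I saw in the wrist picture. I tapped again near the far end, near the near end, and once on the upper two plates. All three taps stopped at the same depth to about 0.5 mm, and the picture then showed the top plate flush along the rail.
- **Push:** I pushed at the middle of the near edge, between the runners, with a slight lead towards the rail.

**Last checks**
- **Gauge:** The stop had travelled about 13.8 mm, equal at both ends, which puts the pointer at about 84 mm, in the green. It never came near the red.
- **Force:** It was steady over the last second at about 8.5–9 N. That is more than the roughly 7 N the spring should give at that travel. I put the rest down to friction, and both values are within the green.
- **Flush edges:** The wrist picture showed the top plate flush against both the rail and the stop.

**Less certain**
- **Lower plates:** They were mostly hidden in the last pictures. I judged them flush from the tap depths and from the scene view, where no edge stuck out.
- **Joint 6:** An early turn ran this joint to its end stop, reading -2.884 against a stated limit of ±2.88, before I turned it back. That may count as passing its range.
- **Jig position:** The top and wrist cameras disagreed by 4–6 mm across the jig, so I relied on contact there.
- **Bystanders:** The arm stayed well clear of the bowl, cup, canister and saucepan. I did not check their positions again at the end.

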